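# Switch off the bench outlets in one stroke, main switch last

## Robot

A 6-joint arm with a two-finger parallel gripper is mounted at the origin on a cart in front of the work surface, level with it; the furniture and walls round the work are solid. World frame = base frame: x ahead of the robot, y to its left, z up, the work surface at z = 0. Lengths are in m, angles in rad, forces in N, time in s.
With the tool pointing down it reaches from about 0.25 to 0.725 m from the base axis. Payload 4 kg.
Tool frame: the origin (TCP) lies on the centre line of the jaws, within the pads' length; the fingertips stand 17 mm ahead of it and the grasp point (between the pads) lies 2 mm behind it; z points along the fingers, y is the line along which they close (so a half turn about z gives the same grasp; the last joint's range is limited). The gripper opens to 85 mm and grips with 20 to 120 N. Pads are 22 mm wide; open, the fingers measure 114 mm over their backs; the gripper's body (76 mm by 85 mm) begins 54 mm behind the grasp point. The pads swing forward as they close: fully open they stand 13 mm farther back than shut.
Start: joints at [-1.346, 0.241, 0.005, 1.335, 0, 1.571], TCP at [0.111, -0.487, 0.248] pointing down, gripper open.
Joint ranges: [-2.72, 2.72], [-1.05, 1.87], [-1.09, 1.28], [-1.99, 2.15], [-1.42, 1.44], [-3.14, 3.14]. Speed limits (rad/s): [2.79, 2.79, 3.14, 3.14, 3.14, 3.14].

## Interface

Orientations are given as a unit quaternion [x, y, z, w].
In Python, from workcell import get_obs, imaging, order gives the robot as it stands.
- The arm moves only by the tool apply_moves, never from a script. Its argument "targets" is a list that holds one entry, the list of rows, each a list of 5 numbers: the shift along the world's x, y, z in units of 40 mm (1.0 is 40 mm), then the turn about the world's z in degrees, then the gripper command: -1 is shut, 1 is fully open, values between are in proportion. In form: [[[dx, dy, dz, turn, fingers], ...]]. A call has 1 to 8 rows; each row shifts and turns the commanded pose from where the row before left it; what a row does not reach is not made up. A row lasts 1/12 s, in which the tool goes at most 41.7 mm and 7.16 degrees, less where a joint would pass 70% of its speed; a pose out of reach is approached as far as the arm can. A call is refused whole if a number of a shift passes 1 or a number of a turn 7.16, either way. A call with a gripper value outside its range is refused whole. The fingers move at their own pace and stop on an object; the grip force is fixed at half the most. Time passes only in rows, so rows that do not move let the fingers close. It gives the time, the measured TCP pose, the force, the opening and the grip force at its end, in the units of the state.
- get_obs(): the state, without advancing time (a new reading comes with each control period).
- imaging.camera(name): name is "scene" or "top"; returns (picture, depth): 480x640x3 uint8, blue, green, red; 480x640 float32, m along the optical axis (not along the pixel's ray), 0 where there is no reading.
- imaging.get_calibration(name): a dict with "camera_matrix" (3x3 intrinsics, pixels), "eye" and "rotation" of the camera in the world. Camera axes: x right, y down, z forward; pixel columns grow to the right and rows downward; lengths in m; the calibration is good to about 2 mm. A picture is of the moment at which its call begins. get_calibration takes no time and is no camera call.
- order.job_done(): hands the job in; it is judged then, once.
The state is a dict: "clock": time; "joint_pos": joint angles; "joint_vel": joint speeds; "tau": joint torques, N m; "eef_pos": TCP position; "tool_rot": TCP orientation; "ft_force": force on the tool from outside, world axes, zero at the start; "ft_torque": the same for the moment, N m; "grip_width": finger opening in m; "grasp_force": force on a finger pad.
Only numpy, scipy, OpenCV 4.12 (cv2) and the standard library are available. Lean on these libraries where they do the work, as an engineer would, in place of code of your own. Each camera call takes 0.05 s, during which the arm holds its last target. There are 200 camera calls.

## Task

Isolate the bench before anyone works on the open chassis: starting at the end away from the red main switch, run a fingertip lightly along the row of four black rockers so that the outlets go off one after the other in a single pass, keeping the hand down at the row until the last one is off. Then press the red main switch off as well (it comes last, so that nothing is cut off under load), and take the hand away. Touch the switches gently, with no gripping, and leave the loose parts lying around the strip where they are.

Things in the scene. Friction and masses are not known exactly. Their poses are not given: they have to be found in the camera images.
- outlet_strip: Outlet strip screwed flat to the bench top (heights below are exact): aluminium box 92 (x) by 288 (y) by 41.5 mm high, black end caps, cover top at z = 40 mm. Origin: centre of its underside, z up. Four black rockers in a row along its front (-x) half, centres at x -25, y 109, 55, 1, -53 mm; white sockets behind them; red main rocker crosswise at (-20, -118) mm; steel conduit at its -y end.
- row_start (a point): Start of the row, on the strip: outer (+y) end of outlet_1, on the middle line of the row, at the level of the rockers' flat halves (44 mm above the bench). A narrow fingertip (shut fingers, closing line across the row) that slides from here to row_end about 3 mm above this level rides up each raised half and presses it down.
- row_end (a point): End of the row: the -y end of outlet_4, on the same line and at the same level as row_start. Beyond it, away from row_start, 30 mm of flat cover lie free before the main rocker.
- main_press (a point): Point on the front (-x) half of the red main rocker, 16 mm from its middle, 44 mm above the bench: the surface lies here when the switch is off, and about 7 mm higher while it is on. Press straight down here.
- main_switch (a joint): Red main rocker, 24 mm wide (y), 44 mm long (x), rocking across the strip: 0 = on (front half raised, yellow flank showing), 0.48 rad = off (front half flat at 44 mm, rear half raised). Pressing takes about 3 N; past the middle a spring snaps it over.
- outlet_1 (a joint): Black rocker farthest from the main, 24 mm wide (x), 44 mm long (y), rocking along the row. 0 = on: +y half flat at 44 mm above the bench, -y half sloping up to about 54 mm at its end (towards the main), red flank showing. 0.48 rad = off: -y half flat, +y half raised. Pressing the raised half takes about 3 N; past the middle (0.24 rad) a spring snaps it over.
- outlet_2 (a joint): Black rocker number 2 of 4 from row_start; same form and values as outlet_1.
- outlet_3 (a joint): Black rocker number 3 of 4 from row_start; same form and values as outlet_1.
- outlet_4 (a joint): Black rocker number 4 of 4 from row_start; same form and values as outlet_1.
- heatsink_a: Loose finned heat sink, 40x40x18 mm; origin at the centre of its underside. To be left alone.
- relay: Loose black relay, 22x28x24 mm; origin at the centre of its underside. To be left alone.
- capacitor_0: Loose black capacitor standing upright, 18 mm across, 32 mm high; origin at the centre of its underside. To be left alone.
- power_brick: Loose black power brick, 44x99x30 mm; origin at the centre of its underside. To be left alone.
- module_c: Loose grey plug-in module, 15x61x9 mm; origin at the centre of its underside. To be left alone.
- usb_stick: Loose black memory stick, 18x52x9 mm; origin at the centre of its underside. To be left alone.
- capacitor_1: Loose black capacitor standing upright, 16 mm across, 26 mm high; origin at the centre of its underside. To be left alone.

How it is judged:
By the outcome, as a careful person would: the job done as asked, in the order asked, and still so for the second after the job is handed in, with the robot touching nothing.
It also fails if it takes over 48 s, if anything falls off the work surface, if the arm or the gripper's body presses on something with over 40 N, if the wrist force passes 120 N, or if a joint passes its speed limit or range.

## Working session

There is one attempt and no reset: what is moved stays moved. The work goes in short steps, Python scripts to look and compute and a tool call to move; the robot and the scene stay as the last step left them, time stands still between calls to the robot, and variables do not carry over. Pictures are saved under pics/ and viewed, at most 10 in all, crops included, and the job is handed in when it is done.

Besides the shell and the picture viewer there is one more tool, called after "Call:" as name(argument=value, ...) on one line, values as JSON. apply_moves: Moves the arm, as the interface text tells. Its arguments: {"type":"object","properties":{"targets":{"type":"array","items":{"type":"array","items":{"type":"array","items":{"type":"number"}}}}},"required":["targets"]}

```bash
mkdir -p pics
python3 - <<'E'
from workcell import get_obs, imaging
import cv2,numpy as np
for n in("top","scene"):
    p,d=imaging.camera(n);cv2.imwrite(f"pics/{n}0.png",p);np.save(f"pics/{n}0.npy",d)
    c=imaging.get_calibration(n);print(n,c)
o=get_obs();print(o["clock"],o["eef_pos"],o["tool_rot"],o["grip_width"])
E
```

```text
top {'camera_matrix': array([[487.65862976,   0.        , 322.47222113],
       [  0.        , 487.65862976, 241.16295548],
       [  0.        ,   0.        ,   1.        ]]), 'eye': array([ 0.42770245, -0.27504992,  0.9224346 ]), 'rotation': array([-0.69762105,  0.71223634, -0.04961544,  0.05985464])}
scene {'camera_matrix': array([[600.25421025,   0.        , 313.89667153],
       [  0.        , 600.25421025, 239.06898849],
       [  0.        ,   0.        ,   1.        ]]), 'eye': array([0.08357164, 0.2435764 , 0.55591621]), 'rotation': array([-0.3074705 ,  0.82991764, -0.43712188,  0.16007208])}
0.1 [ 0.11134111 -0.4868922   0.24750693] [ 9.93689514e-01  1.12161749e-01 -1.04755401e-04 -9.38536618e-04] 0.0851993180286457
```

View pics/top0.png

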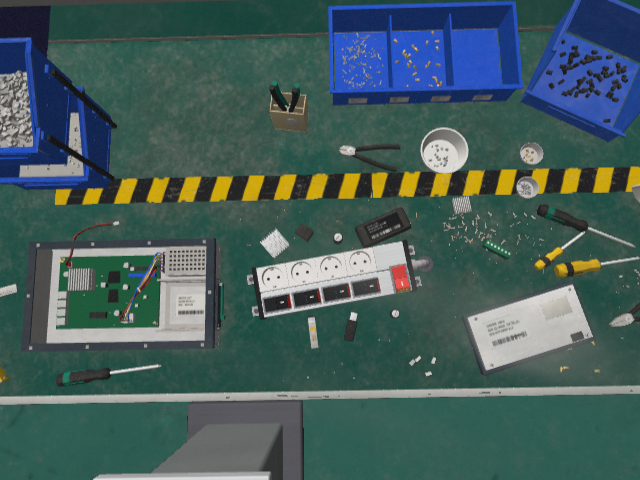

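View pics/scene0.png

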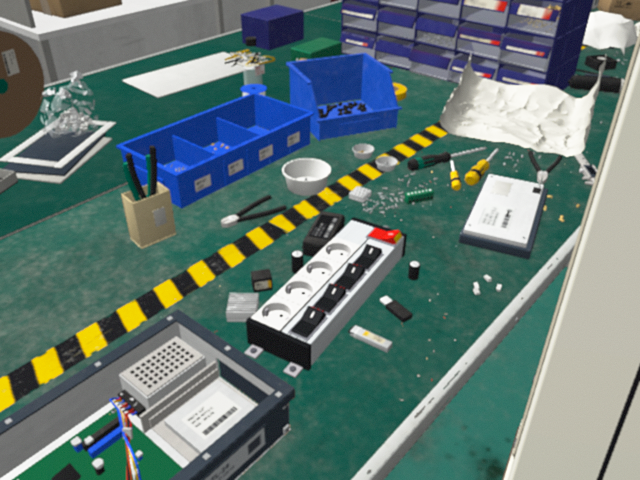

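The top view shows the strip with its rockers from about (283,302) to (366,286) and the red main at (401,278). I'll enlarge both views.

Run:
```python
import cv2
p=cv2.imread("pics/top0.png")[230:330,240:430];cv2.imwrite("pics/t1.png",cv2.resize(p,None,fx=4,fy=4,interpolation=cv2.INTER_CUBIC))
p=cv2.imread("pics/scene0.png")[210:370,240:420];cv2.imwrite("pics/s1.png",cv2.resize(p,None,fx=3.5,fy=3.5,interpolation=cv2.INTER_CUBIC))
```

```text
(no output)
```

View pics/t1.png

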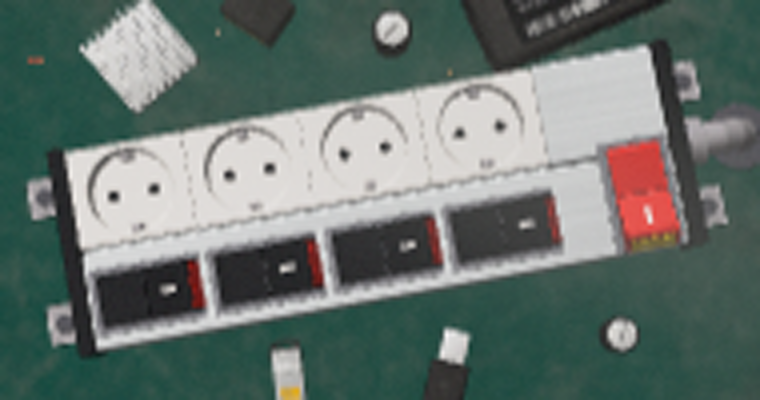

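View pics/s1.png

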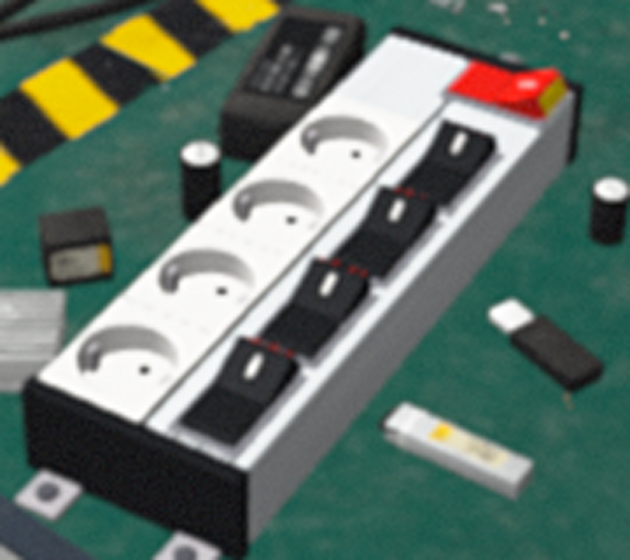

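Top crop: the cap corners are at (52,152), (662,40), (703,243) and (83,357). The rocker +y ends are at (101,304), (222,283), (336,261) and (451,239). All four rockers are on (red flanks showing), and so is the main (yellow flank). The scene crop shows the cap corners at (28,378), (245,467), (395,30) and (580,90).

```bash
cat > fit.py <<'E'
from workcell import get_obs, imaging
import numpy as np
from scipy.spatial.transform import Rotation as R
from scipy.optimize import least_squares
C=[(46,144,41.5),(46,-144,41.5),(-46,-144,41.5),(-46,144,41.5)]
top=(C+[(-25,131,44),(-25,77,44),(-25,23,44),(-25,-31,44)],[(52,152),(662,40),(703,243),(83,357),(101,304),(222,283),(336,261),(451,239)],4,(240,230))
sc=(C,[(28,378),(395,30),(580,90),(245,467)],3.5,(240,210))
def world(p,m): return R.from_euler('z',p[2]).apply(np.array(m)/1e3)+[p[0],p[1],0]
def proj(n,X):
    c=imaging.get_calibration(n); q=R.from_quat(c["rotation"]).inv().apply(X-c["eye"])
    k=c["camera_matrix"]; return q[:,:2]/q[:,2:]*[k[0,0],k[1,1]]+k[:2,2]
def res(p,n,f): return (proj(n,world(p,f[0]))-((np.array(f[1])+.5)/f[2]-.5+f[3])).ravel()
a=least_squares(res,[.4,-.3,0],args=("top",top)); b=least_squares(res,a.x,args=("scene",sc))
c=least_squares(lambda p:np.r_[res(p,"top",top),res(p,"scene",sc)],a.x)
if __name__=="__main__":
    for r in(a,b,c): print(r.x.round(4),np.degrees(r.x[2]).round(2),np.abs(r.fun).max().round(2))
    print(a.fun.reshape(-1,2).round(1).tolist())
    for p in(a.x,c.x): print(world(p,[(-25,131,44),(-25,-75,44),(-36,-118,44)]).round(4).tolist())
    o=get_obs();print(np.degrees(R.from_quat(o["tool_rot"]).as_matrix()[:,1]), R.from_quat(o["tool_rot"]).as_matrix().round(3).tolist())
E
python3 fit.py
```

```text
[ 0.4961 -0.2825  0.1611] 9.23 1.9
[ 0.4956 -0.2844  0.1663] 9.53 3.63
[ 0.4957 -0.2832  0.1636] 9.38 3.23
[[-1.5, 0.7], [1.6, 0.2], [1.9, -0.8], [-1.2, -0.1], [-0.6, 0.1], [-1.1, -0.1], [0.0, -0.1], [0.9, -0.0]]
[[0.4504, -0.1572, 0.044], [0.4834, -0.3606, 0.044], [0.4795, -0.4048, 0.044]]
[[0.4497, -0.1581, 0.044], [0.4833, -0.3613, 0.044], [0.4794, -0.4055, 0.044]]
[ 12.77167111 -55.85408719  -0.10821609] [[0.975, 0.223, -0.0], [0.223, -0.975, 0.002], [0.0, -0.002, -1.0]]
```

Call:
apply_moves(targets=[[[0.53, 0.52, 0, 5.4, -1], [0.53, 0.52, 0, 5.4, -1], [0.53, 0.52, 0, 5.4, -1], [0.53, 0.52, 0, 5.4, -1], [0.53, 0.52, 0, 5.4, -1], [0.53, 0.52, 0, 5.4, -1], [0.53, 0.52, 0, 5.4, -1], [0.53, 0.52, 0, 5.4, -1]]])

```text
clock: 0.77
eef_pos: [0.2816, -0.3196, 0.248]
tool_rot: [0.882, 0.472, -0.0, -0.0]
ft_force: [0.4, 0.3, -0.0]
grip_width: -0.0002
grasp_force: 0.0
```

Call:
apply_moves(targets=[[[0.53, 0.52, -0.3, 5.4, -1], [0.53, 0.52, -0.3, 5.4, -1], [0.53, 0.52, -0.3, 5.4, -1], [0.53, 0.52, -0.3, 5.4, -1], [0.53, 0.52, -0.3, 5.4, -1], [0.53, 0.52, -0.3, 5.4, -1], [0.53, 0.52, -0.3, 5.4, -1], [0.53, 0.52, -0.3, 5.4, -1]]])

```text
clock: 1.43
eef_pos: [0.4512, -0.1533, 0.1514]
tool_rot: [0.646, 0.764, -0.0, -0.0]
ft_force: [0.3, -1.4, -0.2]
grip_width: -0.0003
grasp_force: 0.0
```

Call:
apply_moves(targets=[[[0, 0, 0, 0, -1], [0, 0, 0, 0, -1]]])

```text
clock: 1.6
eef_pos: [0.4505, -0.1532, 0.151]
tool_rot: [0.647, 0.763, -0.001, -0.001]
ft_force: [-0.6, 0.6, -0.2]
grip_width: -0.0
grasp_force: 0.0
```

Run:
```python
from fit import *
import cv2
o=get_obs();m=R.from_quat(o["tool_rot"]).as_matrix();print(o["clock"],o["eef_pos"],np.degrees(np.arctan2(m[1,1],m[0,1])),m[:,2],o["grip_width"],o["joint_pos"],o["ft_force"])
# overlay of the fit on the first pictures, left: top, right: scene
G=C+[(x,y+s*22,44) for y in(109,55,1,-53) for s in(1,-1) for x in(-37,-25,-13)]
ims=[]
for n,f,p,(w0,h0,w,h),s in(("top",top,a.x,(245,235,175,90),4.5),("scene",sc,a.x,(240,210,180,160),3.5)):
    im=cv2.imread(f"pics/{n}0.png")[h0:h0+h,w0:w0+w];im=cv2.resize(im,None,fx=s,fy=s,interpolation=cv2.INTER_CUBIC)
    for u in proj(n,world(p,G)): cv2.drawMarker(im,tuple(int(v) for v in ((u-[w0,h0]+.5)*s-.5).round()),(255,0,255),0,9,1)
    cv2.imwrite(f"pics/ov_{n}.png",im)
p,d=imaging.camera("scene");cv2.imwrite("pics/s2.png",cv2.resize(p[150:370,200:460],None,fx=2.7,fy=2.7,interpolation=cv2.INTER_CUBIC))
```

```text
1.6 [ 0.45049214 -0.15324881  0.15104694] 9.421247098847465 [-2.90173356e-03  7.72634277e-04 -9.99995491e-01] -2.897315750710981e-06 [-3.27778595e-01  2.63244553e-01 -2.29383023e-01  1.08116474e+00
 -2.02686996e-04  1.07858795e+00] [-0.6113395   0.61749568 -0.24155504]
```

View pics/ov_top.png

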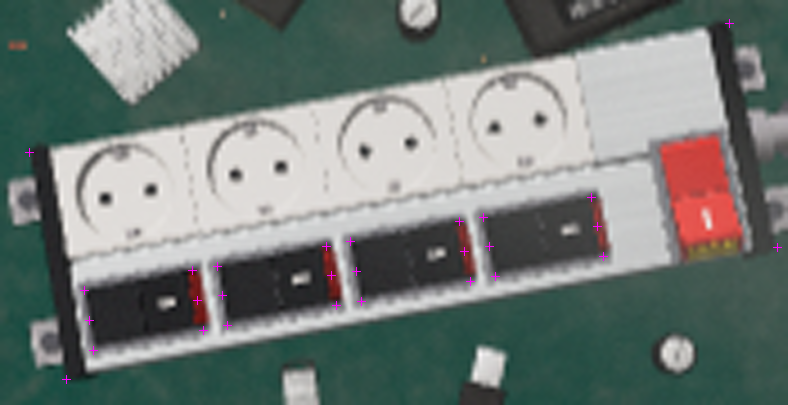

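View pics/ov_scene.png

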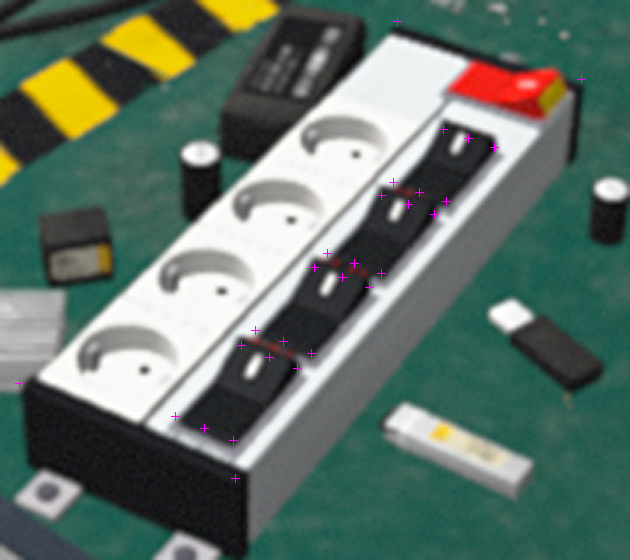

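The overlay fits the rockers to about 1 px in the top view and about 2 mm in the scene view, so I'll go down at row_start.

Call:
apply_moves(targets=[[[0, -0.01, -0.4, 0, -1], [0, -0.01, -0.4, 0, -1], [0, -0.01, -0.4, 0, -1], [0, -0.01, -0.4, 0, -1], [0, 0, -0.3, 0, -1], [0, 0, -0.2, 0, -1], [0, 0, -0.05, 0, -1], [0, 0, 0, 0, -1]]])

```text
clock: 2.32
eef_pos: [0.4501, -0.1568, 0.0663]
tool_rot: [0.648, 0.761, -0.0, -0.0]
ft_force: [-0.3, 0.8, 0.1]
grip_width: 0.0001
grasp_force: 0.0
```

Run:
```python
from workcell import imaging
import cv2
p,d=imaging.camera("scene");cv2.imwrite("pics/s3.png",cv2.resize(p[200:370,230:430],None,fx=3.5,fy=3.5,interpolation=cv2.INTER_CUBIC))
```

```text
(no output)
```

View pics/s3.png

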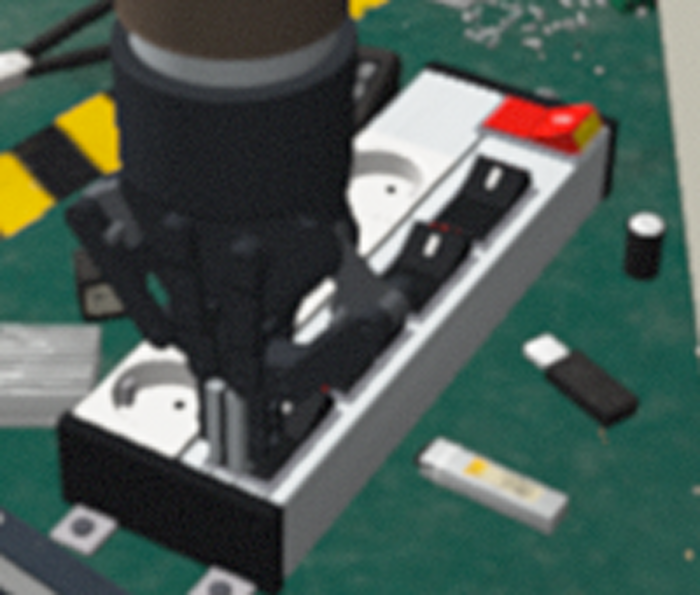

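The shut fingertip, at about (230,468), stands on the +y end of outlet_1, centred on the row. I'll lower it 2 mm and slide.

Call:
apply_moves(targets=[[[0, 0, -0.06, 0, -1], [0.024, -0.15, 0, 0, -1], [0.024, -0.15, 0, 0, -1], [0.024, -0.15, 0, 0, -1], [0.024, -0.15, 0, 0, -1], [0.024, -0.15, 0, 0, -1], [0.024, -0.15, 0, 0, -1], [0.024, -0.15, 0, 0, -1]]])

```text
clock: 3.03
eef_pos: [0.4575, -0.1992, 0.0639]
tool_rot: [0.648, 0.762, -0.0, 0.0]
ft_force: [0.0, -1.0, -0.0]
grip_width: -0.0004
grasp_force: 0.0
```

Run:
```python
from workcell import imaging
import cv2
p,d=imaging.camera("scene");cv2.imwrite("pics/s4.png",cv2.resize(p[200:370,230:430],None,fx=3.5,fy=3.5,interpolation=cv2.INTER_CUBIC))
```

```text
(no output)
```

View pics/s4.png

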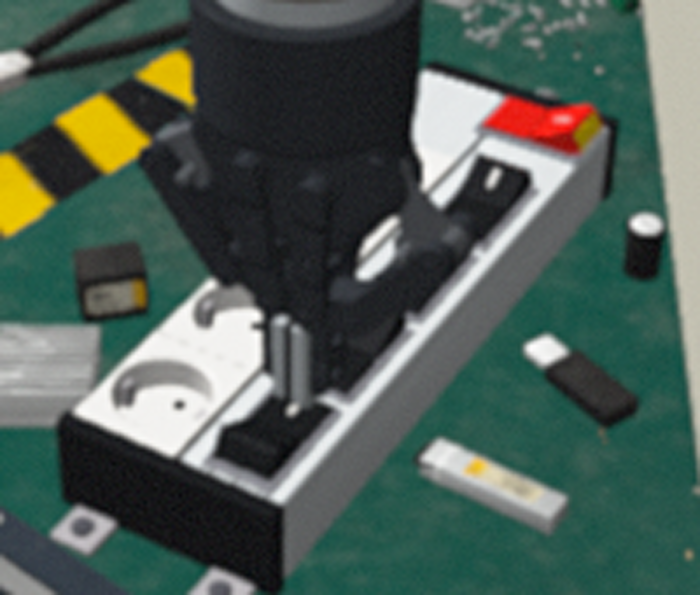

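Outlet_1 has gone over: its +y half is now raised, at about (250,440). I'll carry on with the same stroke.

Call:
apply_moves(targets=[[[0.024, -0.15, 0, 0, -1], [0.024, -0.15, 0, 0, -1], [0.024, -0.15, 0, 0, -1], [0.024, -0.15, 0, 0, -1], [0.024, -0.15, 0, 0, -1], [0.024, -0.15, 0, 0, -1], [0.024, -0.15, 0, 0, -1], [0.024, -0.15, 0, 0, -1]]])

```text
clock: 3.75
eef_pos: [0.4652, -0.2471, 0.0639]
tool_rot: [0.648, 0.762, -0.0, 0.0]
ft_force: [-0.3, 0.4, -0.9]
grip_width: 0.0001
grasp_force: 0.0
```

Call:
apply_moves(targets=[[[0.024, -0.15, 0, 0, -1], [0.024, -0.15, 0, 0, -1], [0.024, -0.15, 0, 0, -1], [0.024, -0.15, 0, 0, -1], [0.024, -0.15, 0, 0, -1], [0.024, -0.15, 0, 0, -1], [0.024, -0.15, 0, 0, -1], [0.024, -0.15, 0, 0, -1]]])

```text
clock: 4.42
eef_pos: [0.4727, -0.2947, 0.0639]
tool_rot: [0.648, 0.762, -0.0, -0.0]
ft_force: [-0.0, -0.4, 0.7]
grip_width: -0.0001
grasp_force: 0.0
```

Call:
apply_moves(targets=[[[0.024, -0.15, 0, 0, -1], [0.024, -0.15, 0, 0, -1], [0.024, -0.15, 0, 0, -1], [0.024, -0.15, 0, 0, -1], [0.024, -0.15, 0, 0, -1], [0.024, -0.15, 0, 0, -1], [0.024, -0.15, 0, 0, -1], [0.024, -0.15, 0, 0, -1]]])

```text
clock: 5.08
eef_pos: [0.4803, -0.3421, 0.0638]
tool_rot: [0.647, 0.762, 0.001, -0.001]
ft_force: [0.1, 1.7, 0.8]
grip_width: -0.0002
grasp_force: 0.5
```

Call:
apply_moves(targets=[[[0.024, -0.15, 0, 0, -1], [0.024, -0.15, 0, 0, -1], [0.024, -0.15, 0, 0, -1], [0.024, -0.15, 0, 0, -1], [0, 0, 0, 0, -1]]])

```text
clock: 5.5
eef_pos: [0.4845, -0.3678, 0.064]
tool_rot: [0.648, 0.762, -0.0, 0.001]
ft_force: [-0.8, -0.1, 0.1]
grip_width: 0.0
grasp_force: 0.0
```

Run:
```python
from workcell import imaging
import cv2
p,d=imaging.camera("scene");cv2.imwrite("pics/s5.png",cv2.resize(p[200:370,230:430],None,fx=3.5,fy=3.5,interpolation=cv2.INTER_CUBIC))
```

```text
(no output)
```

View pics/s5.png

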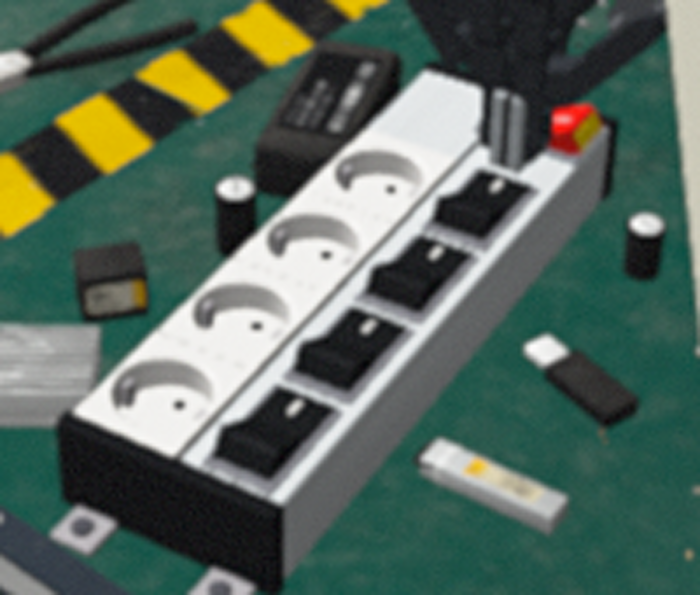

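All four outlets are off, with every +y half raised. Next I'll lift, go over to main_press and press straight down.

Call:
apply_moves(targets=[[[0, 0, 0.5, 0, -1], [0, 0, 0.5, 0, -1], [-0.03, -0.23, 0, 0, -1], [-0.03, -0.23, 0, 0, -1], [-0.03, -0.23, 0, 0, -1], [-0.035, -0.235, 0, 0, -1], [0, 0, 0, 0, -1], [0, 0, 0, 0, -1]]])

```text
clock: 6.22
eef_pos: [0.4784, -0.4037, 0.1027]
tool_rot: [0.648, 0.762, 0.0, -0.001]
ft_force: [0.2, 0.2, -0.2]
grip_width: -0.0001
grasp_force: 0.0
```

Call:
apply_moves(targets=[[[0, 0, -0.3, 0, -1], [0, 0, -0.3, 0, -1], [0, 0, -0.12, 0, -1], [0, 0, -0.12, 0, -1], [0, 0, -0.12, 0, -1], [0, 0, -0.1, 0, -1], [0, 0, 0, 0, -1], [0, 0, 0, 0, -1]]])

```text
clock: 6.88
eef_pos: [0.4794, -0.4031, 0.0614]
tool_rot: [0.648, 0.762, 0.0, 0.0]
ft_force: [-0.2, 0.3, 0.7]
grip_width: 0.0003
grasp_force: 0.0
```

Call:
apply_moves(targets=[[[0, 0, 0.3, 0, -1], [0, 0, 0.8, 0, -1], [0, 0, 0.8, 0, -1], [0, 0, 0.8, 0, -1], [-0.6, -0.6, 0.6, 0, -1], [-0.8, -0.6, 0.4, 0, -1], [-0.8, -0.6, 0.2, 0, -1], [-0.8, -0.6, 0, 0, -1]]])

```text
clock: 7.55
eef_pos: [0.3606, -0.5003, 0.2209]
tool_rot: [0.647, 0.763, -0.001, 0.004]
ft_force: [0.1, -0.2, 0.5]
grip_width: -0.0004
grasp_force: 0.0
```

Run:
```python
from workcell import imaging
import cv2
p,d=imaging.camera("scene");a=cv2.resize(p[200:350,235:425],None,fx=4,fy=4,interpolation=cv2.INTER_CUBIC)
cv2.imwrite("pics/s6.png",a)
```

```text
(no output)
```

View pics/s6.png

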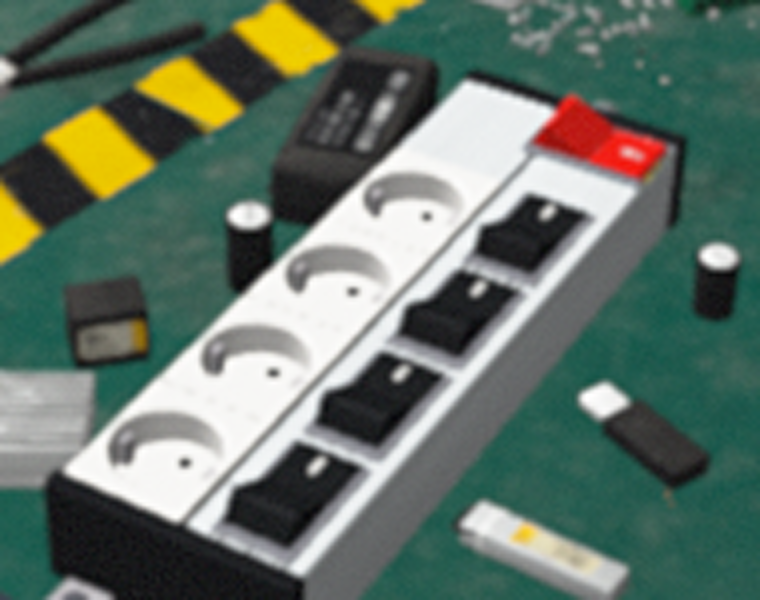

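The main rocker is off: its rear half is raised at (580,120) and its front half is flat at (630,155). All four outlets are off, the loose parts are where they were, and the hand is clear.

Call:
apply_moves(targets=[[[0, 0, 0, 0, -1], [0, 0, 0, 0, -1], [0, 0, 0, 0, -1], [0, 0, 0, 0, -1]]])

```text
clock: 7.93
eef_pos: [0.3614, -0.4976, 0.2168]
tool_rot: [0.647, 0.763, 0.0, -0.0]
ft_force: [0.4, -0.1, -0.2]
grip_width: -0.0002
grasp_force: 0.0
```

```bash
python3 -c "from workcell import order; print(order.job_done())"
```

```text
the job is handed in; nothing more can be done
None
```

The bench is isolated: one light pass from the far end switched the four outlets off, the red main was pressed off last, the loose parts stayed where they were, and the job was handed in with the hand clear at about 8 s.

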